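# Level the plate-pouring table

### The job

The small levelling table on the desk, with a petri dish on it, is out of level. Turn its two round foot screws, one after the other and each as far as it needs, until the bubble in both tube vials lies wholly between its two black lines, then let go. Leave the dish standing where it is on the table.

Things in the scene. Friction and masses are not known exactly. Their poses are not given: they have to be found in the camera images.
- levelling_table: Fixed table of two 160 mm square metal plates, top 44 mm up. Origin: underside centre; z up, x, y along the edges. Far corner (x -60, y -60 mm): fixed pivot, dome nut. Left screw at (60, -60), right at (-60, 60); near corner bare. Screw heads: round, dark, knurled, 34 mm wide, 64 to 92 mm up (2 mm more or less by tilt), turn about the vertical, stay put (0.1 N m). All else is under 66 mm high.
- bubble_left (a joint): White bubble, 16 mm long, in the green tube on the edge from pivot to left screw (tube centre x 0, y -60 mm). 0: midway between the black lines, 28 mm apart; positive (m): towards the screw. Left screw alone moves it, 20 mm per rad: clockwise from above towards the screw, counter-clockwise away. Starts within 24 mm either way, perhaps between the lines already. One grasp is enough.
- bubble_right (a joint): The same in the tube on the edge from pivot to right screw (tube centre x -60, y 0 mm). Positive (m): towards the right screw, which alone moves it, 20 mm per rad: clockwise from above towards the screw, counter-clockwise away. Starts 10 to 24 mm off towards the screw. Screws turn 1.35 rad either way from level; round heads may be gripped across at any yaw.
- dish: Round petri dish with pale contents, 60 mm diameter, 16 mm high, standing loose on the middle of the upper plate; origin: centre of its underside.

How it is judged:
By the outcome, as a careful person would: the job done as asked, in the order asked, and still so for the second after the job is handed in, with the robot touching nothing.
It also fails if it takes over 42 s, if anything falls off the work surface, if the arm or the gripper's body presses on something with over 40 N, if the wrist force passes 120 N, or if a joint passes its speed limit or range.

### The arm

A 7-joint arm with a two-finger parallel gripper is mounted at the origin on a cart in front of the work surface, level with it; the furniture and walls round the work are solid. World frame = base frame: x ahead of the robot, y to its left, z up, the work surface at z = 0. Lengths are in m, angles in rad, forces in N, time in s.
With the tool pointing down it reaches from about 0.4 to 0.85 m from the base axis. Payload 10.4 kg.
Tool frame: the origin (TCP) lies on the centre line of the jaws, within the pads' length; the fingertips stand 17 mm ahead of it and the grasp point (between the pads) lies 2 mm behind it; z points along the fingers, y is the line along which they close (so a half turn about z gives the same grasp; the last joint's range is limited). The gripper opens to 85 mm and grips with 20 to 120 N. Pads are 22 mm wide; open, the fingers measure 114 mm over their backs; the gripper's body (76 mm by 85 mm) begins 54 mm behind the grasp point. The pads swing forward as they close: fully open they stand 13 mm farther back than shut.
Start: joints at [-1.326, 0.332, -0.065, 1.46, 0.022, 1.35, -0.088], TCP at [0.165, 0.603, 0.248] pointing down, gripper open.
Joint ranges: [-2.6, 2.6], [-0.5, 2.12], [-1.47, 1.34], [0.16, 2.42], [-1.27, 4.41], [0.06, 2.06], [-2.6, 2.6]. Speed limits (rad/s): [2.22, 2.22, 2.79, 2.79, 3.14, 3.14, 3.14].

### API

Orientations are given as a unit quaternion [x, y, z, w].
In Python, from workcell import sensors, imaging, order, spotter gives the robot as it stands. The module is installed in compiled form; this text tells all that it offers.
- The arm moves only by the shell command python3 -m inch 'ROWS' [FORCE]. ROWS is JSON, a list that holds one entry, the list of rows, each a list of 7 numbers: the shift along the tool's x, y, z in m, then the turn, a rotation vector about the tool's x, y, z in rad, then the closure, from -1 (fully open) to 1 (shut). In form: [[[x, y, z, ax, ay, az, hand], ...]]. A call has 1 to 10 rows; each row is the pose to reach, as a shift and turn from the pose commanded when the call began, along the tool's axes at that moment; what a row does not reach only later rows make up. A row lasts 1/10 s, in which the tool goes at most 50 mm and 8.59 degrees, less where a joint would pass 70% of its speed; a pose out of reach is approached as far as the arm can. A call with a gripper value outside its range is refused whole. The fingers move at their own pace and stop on an object; FORCE is the grip in N (left out, the last holds). Time passes only in rows, so rows that repeat a pose let the fingers close. It gives the time, the measured TCP pose, the force, the opening and the grip force at its end, in the units of the state.
- sensors.get_obs(): the state, without advancing time (a new reading comes with each control period).
- imaging.camera(name): name is "scene" or "top" or "wrist"; returns the picture (384x512x3 uint8, blue, green, red); there is no depth.
- imaging.calibration(name): a dict with "mtx" (3x3 intrinsics, pixels), "D" ([k1, k2, p1, p2, k3] as OpenCV has them; the pictures are not rectified), "R" (3x3) and "t" (3): a world point X has camera coordinates R X + t; the wrist camera has in their place "tool_from_camera" (4x4, takes a point from camera to tool coordinates, whose origin is the TCP and whose axes are the flange's). Camera axes: x right, y down, z forward; pixel columns grow to the right and rows downward; lengths in m; the calibration is good to about 2 mm. A picture is of the moment at which its call begins: read the wrist's pose just before it. calibration takes no time and is no camera call.
- order.hand_in(): hands the job in; it is judged then, once.
Trained networks look in the newest picture that a camera, given by its name, has taken for a name from the list of things; names that differ only in an ending like _2 or _b are one class to them, and where a whole thing is asked for, a point or a joint stands for the part that bears it (a point fixed in the world has none). Each returns a list of dicts, best first, with "conf" (0 to 1); they miss things now and then, are a little off and sometimes report something else, mostly with a low value. They report only what shows in the picture. A call takes as long as a camera call.
- spotter.look_for(label, camera): "pixel" ([column, row] in pixels, amid what is visible of it).
The state is a dict: "clock": time; "joint_pos": joint angles; "joint_velocities": joint speeds; "tau": joint torques, N m; "position": TCP position; "ee_rot": TCP orientation; "ft_force": force on the tool from outside, world axes, zero at the start; "torque": the same for the moment, N m; "grip_width": opening from 0.0 (shut) to 1.0 (fully open); "grasp_force": force on a finger pad.
Only numpy, scipy, OpenCV 4.12 (cv2) and the standard library are available. Lean on these libraries where they do the work, as an engineer would, in place of code of your own. Each camera call takes 0.05 s, during which the arm holds its last target. There are 200 camera calls.

## Working session

There is one attempt and no reset: what is moved stays moved. The work goes in short steps, Python scripts to look and compute and a shell command to move; the robot and the scene stay as the last step left them, time stands still between calls to the robot, and variables do not carry over. Pictures are saved under pics/ and viewed, at most 10 in all, crops included, and the job is handed in when it is done.

```bash
mkdir -p pics
python3 - <<'E'
from workcell import sensors, imaging, spotter
import cv2,numpy as np
o=sensors.get_obs();print({k:np.round(o[k],3) for k in('clock','position','ee_rot','grip_width','ft_force')})
for c in('scene','top'):
    cv2.imwrite(f'pics/{c}0.png',imaging.camera(c))
    for l in('levelling_table','bubble_left','dish'):
        print(c,l,[(np.round(d['pixel'],1),round(d['conf'],2)) for d in spotter.look_for(l,c)])
    k=imaging.calibration(c);print(np.round(-k['R'].T@k['t'],3),np.round(k['mtx'],1))
E
```

```text
{'clock': np.float64(0.0), 'position': array([0.165, 0.602, 0.248]), 'ee_rot': array([ 0.133,  0.991, -0.001, -0.   ]), 'grip_width': np.float64(1.0), 'ft_force': array([ 0.46 , -0.276,  0.057])}
scene levelling_table [(array([230.4, 200.6]), 0.93)]
scene bubble_left [(array([230.6, 200.5]), 0.16)]
scene dish [(array([219.5, 190.5]), 0.85)]
[ 0.259 -0.438  0.729] [[349.4   0.  255.6]
 [  0.  349.4 193. ]
 [  0.    0.    1. ]]
top levelling_table [(array([237.9, 202.7]), 0.58)]
top bubble_left [(array([214. , 174.4]), 0.6)]
top dish [(array([226.8, 218.5]), 0.94)]
[0.441 0.019 0.893] [[492.5   0.  261.6]
 [  0.  492.5 193.4]
 [  0.    0.    1. ]]
```

View pics/top0.png

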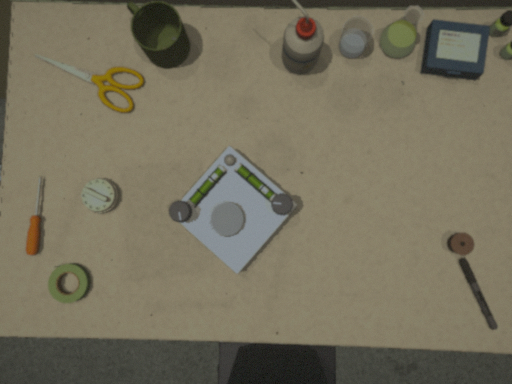

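View pics/scene0.png

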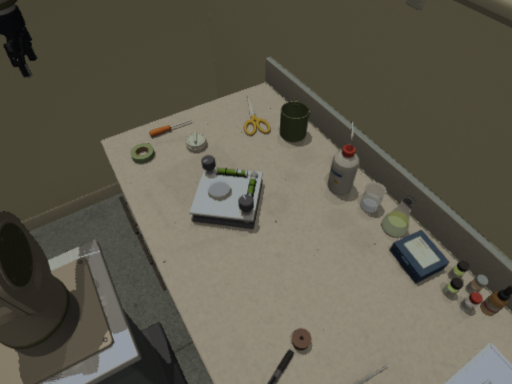

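The top view shows the dome nut at about (230,160), the left screw at (180,211), the right screw at (282,204) and the dish at (227,219). Next I'll zoom in on this area.

```bash
cat > h.py <<'E'
import cv2,numpy as np
from workcell import imaging
def px2w(px,z,c='top'):
    k=imaging.calibration(c);R=np.array(k['R']);t=np.array(k['t'])
    u=cv2.undistortPoints(np.array([[px]],float),np.array(k['mtx']),np.array(k['D']))[0,0]
    d=R.T@np.r_[u,1];o=-R.T@t
    return o+d*(z-o[2])/d[2]
def w2px(X,c='top'):
    k=imaging.calibration(c)
    return cv2.projectPoints(np.array([X],float),cv2.Rodrigues(np.array(k['R']))[0],np.array(k['t']),np.array(k['mtx']),np.array(k['D']))[0][0,0]
E
python3 - <<'E'
from h import *
im=cv2.imread('pics/top0.png')
cv2.imwrite('pics/crop0.png',cv2.resize(im[140:280,160:310],None,fx=5,fy=4.2857*1.0,interpolation=cv2.INTER_CUBIC) if 0 else cv2.resize(im[145:245,165:300],None,fx=5.9,fy=5.9,interpolation=cv2.INTER_CUBIC))
L=px2w((180,211),.092);Rr=px2w((282,204),.092);P=px2w((230,160),.055);D=px2w((227,219),.06)
print(L,Rr,P,D,np.linalg.norm(L-Rr))
E
```

```text
[0.48106657 0.17255117 0.092     ] [0.49679453 0.00655519 0.092     ] [0.57293264 0.09719761 0.055     ] [0.47118179 0.09844826 0.06      ] 0.16673942424212082
```

View pics/crop0.png

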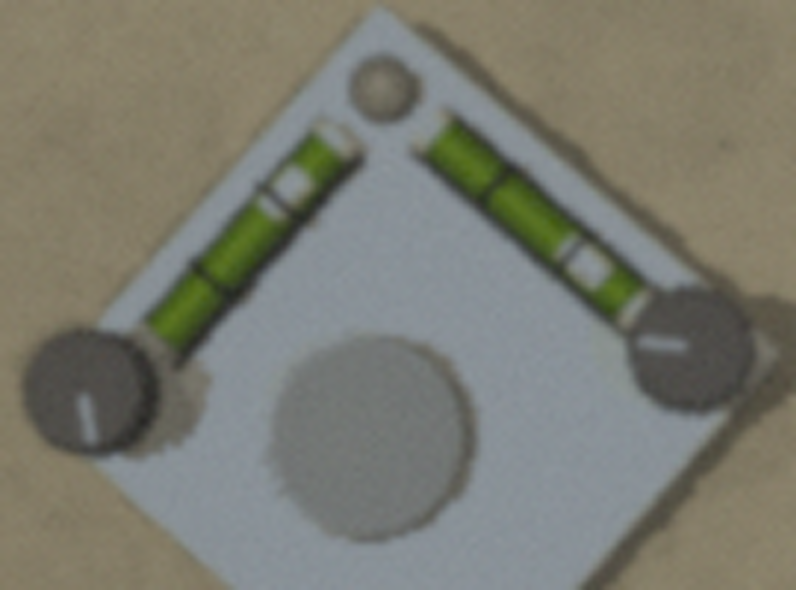

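```bash
cat >> h.py <<'E'
from scipy.spatial.transform import Rotation as Ro
def delta(target,o):
    return Ro.from_quat(o['ee_rot']).inv().apply(np.array(target)-o['position'])
def geom():
    L=px2w((180,211.1),.092);Rr=px2w((281.9,204),.092);c=(L+Rr)/2;v=(L-Rr)[:2];n=np.array([v[1],-v[0]])/np.linalg.norm(v)
    v=v/np.linalg.norm(v)*.08485
    if n[0]<0:n=-n
    return c[:2]+v,c[:2]-v,c[:2]+n*.08485
def tubes(im,z=.054):
    L,R,P=geom();out=[]
    for S in(L,R):
        a=(S-P)/.12; q=np.array([-a[1],a[0]]); m=(S+P)/2
        s=[m+a*.05+q*.01,m+a*.05-q*.01,m-a*.05-q*.01,m-a*.05+q*.01]
        src=np.float32([w2px([*p,z]) for p in s])
        M=cv2.getPerspectiveTransform(src,np.float32([[400,80],[400,0],[0,0],[0,80]])*[[1.98,1]]//1 if 0 else np.float32([[780,160],[780,0],[0,0],[0,160]]))
        out.append(cv2.warpPerspective(im,M,(780,160),flags=cv2.INTER_CUBIC))
    return np.vstack(out)
E
python3 - <<'E'
from h import *
from workcell import sensors
o=sensors.get_obs();L,R,P=geom();print(L,R,P)
print('dL',delta([*L,.2],o))
cv2.imwrite('pics/tubes0.png',tubes(cv2.imread('pics/top0.png')))
E
```

```text
[0.48075497 0.17409421] [0.49693879 0.00516768] [0.57331014 0.09772285]
dL [-0.41756178 -0.32983761  0.04826031]
```

View pics/tubes0.png

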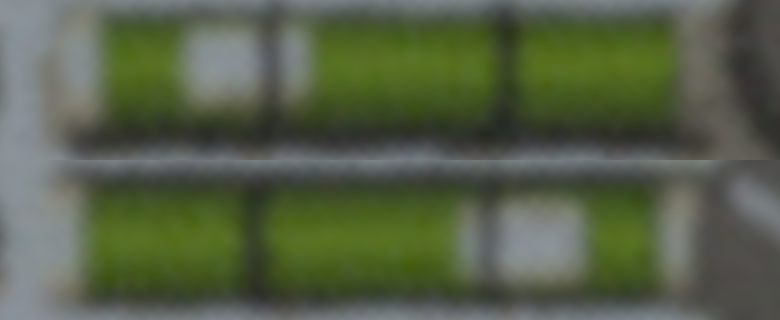

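Left (upper) tube: lines at columns 270 and 507, bubble 180–312, so it sits about 16.8 mm towards the pivot. That needs +0.84 rad clockwise. Right (lower) tube: lines at 256 and 487, bubble 457–588, so about 18.2 mm towards the screw. That needs 0.91 rad counter-clockwise.

```bash
python3 -m inch '[[[-0.418,-0.33,0.048,0,0,-0.4,-1],[-0.418,-0.33,0.048,0,0,-0.4,-1],[-0.418,-0.33,0.048,0,0,-0.4,-1],[-0.418,-0.33,0.048,0,0,-0.4,-1],[-0.418,-0.33,0.048,0,0,-0.4,-1],[-0.418,-0.33,0.048,0,0,-0.4,-1],[-0.418,-0.33,0.048,0,0,-0.4,-1],[-0.418,-0.33,0.048,0,0,-0.4,-1],[-0.418,-0.33,0.048,0,0,-0.4,-1],[-0.418,-0.33,0.048,0,0,-0.4,-1]]]' 40
python3 - <<'E'
from h import *
from workcell import sensors
o=sensors.get_obs();L,R,P=geom();print(o['joint_pos'],o['ee_rot'],delta([*L,.2],o))
E
```

```text
clock: 1.4
position: [0.4614, 0.2002, 0.2037]
ee_rot: [-0.066, 0.998, 0.0, 0.0]
ft_force: [0.6, 0.9, -0.4]
grip_width: 1.001
grasp_force: 0.0
[-0.73349636  0.08839954  0.24725508  1.85201054 -0.02346896  1.20292526
  1.22433155] [-6.60938281e-02  9.97813270e-01  3.41613358e-04  4.08323438e-04] [-0.01574668 -0.02848356  0.00367509]
```

```bash
python3 -m inch '[[[-0.016,-0.028,0.044,0,0,0,-1],[-0.016,-0.028,0.044,0,0,0,-1],[-0.016,-0.028,0.044,0,0,0,-1],[-0.016,-0.028,0.044,0,0,0,-1]]]'
python3 - <<'E'
from h import *
from workcell import sensors
o=sensors.get_obs();L,R,P=geom();print(delta([*L,.085],o))
im=imaging.camera('wrist');k=imaging.calibration('wrist')
T=np.array(k['tool_from_camera']);print(T.round(3))
Rt=Ro.from_quat(o['ee_rot']).as_matrix()
for p in ([*L,.092],[*R,.092]):
    q=np.linalg.inv(T)@np.r_[Rt.T@(np.array(p)-o['position']),1]
    u=cv2.projectPoints(q[None,:3],np.zeros(3),np.zeros(3),np.array(k['mtx']),np.array(k['D']))[0].ravel();print(q,u)
    if q[2]>0 and abs(u).max()<900: cv2.drawMarker(im,tuple(int(x) for x in u),(0,0,255),0,20)
cv2.imwrite('pics/w1.png',im)
E
```

```text
clock: 1.8
position: [0.4799, 0.1778, 0.1603]
ee_rot: [-0.067, 0.998, 0.0, 0.0]
ft_force: [0.1, 0.2, -0.3]
grip_width: 0.998
grasp_force: 0.0
[-0.00032006 -0.00384043  0.07530506]
[[-0.001 -0.948 -0.319  0.083]
 [ 1.    -0.001 -0.     0.001]
 [-0.    -0.319  0.948 -0.126]
 [ 0.     0.     0.     1.   ]]
[-0.00489033  0.01669757  0.21029442  1.        ] [251.51562106 211.47264116]
[-0.17447515  0.01084274  0.20810354  1.        ] [ 30.29970441 202.86985366]
```

View pics/w1.png

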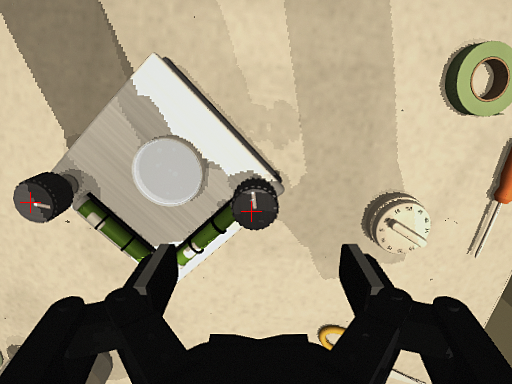

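Run:
```python
from h import *
a=cv2.imread('pics/w1.png');s=cv2.imread('pics/scene0.png');L,R,P=geom()
def z(im,x,y):return cv2.resize(im[y:y+65,x:x+80],None,fx=5,fy=4.6 if 0 else 5,interpolation=cv2.INTER_CUBIC)[:290]
for p in(L,R):
    u=w2px([*p,.092],'scene');print(u);cv2.drawMarker(s,tuple(int(round(x)) for x in u),(0,0,255),0,6)
cv2.imwrite('pics/z1.png',np.vstack([np.hstack([z(a,215,170),z(a,0,165)]),np.hstack([z(s,168,135),z(s,210,165)])]))
```

```text
[207.40501054 158.91935101]
[245.64530046 200.4583745 ]
```

View pics/z1.png

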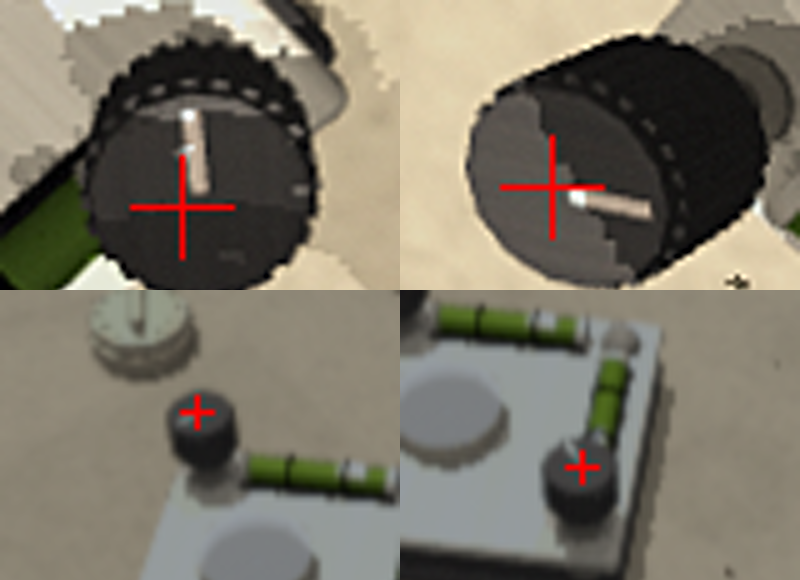

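Both wrist-view crosses land about 2–3 mm to the left of the disc centres, while the top and scene views agree with the estimate. I'll split the difference and descend.

```bash
python3 -m inch '[[[0,-0.0025,0.03,0,0,0,-1],[0,-0.0025,0.055,0,0,0,-1],[0,-0.0025,0.075,0,0,0,-1],[0,-0.0025,0.075,0,0,0,-1],[0,-0.0025,0.075,0,0,0,0],[0,-0.0025,0.075,0,0,0,0.1],[0,-0.0025,0.075,0,0,0,0.1],[0,-0.0025,0.075,0,0,0,0.1]]]' 30
```

```text
clock: 2.65
position: [0.4808, 0.1742, 0.0853]
ee_rot: [-0.066, 0.998, 0.0, 0.001]
ft_force: [0.2, 0.1, 0.0]
grip_width: 0.449
grasp_force: 0.0
```

Close onto the head and check the force.

```bash
python3 -m inch '[[[0,0,0,0,0,0,0.3],[0,0,0,0,0,0,0.4],[0,0,0,0,0,0,0.4],[0,0,0,0,0,0,0.4],[0,0,0,0,0,0,0.4]]]' 30
```

```text
clock: 3.15
position: [0.4806, 0.175, 0.0854]
ee_rot: [-0.066, 0.998, 0.001, 0.001]
ft_force: [-2.5, 2.7, 6.3]
grip_width: 0.381
grasp_force: 29.6
```

```bash
python3 -m inch '[[[0,0,0,0,0,0.12,0.4],[0,0,0,0,0,0.24,0.4],[0,0,0,0,0,0.36,0.4],[0,0,0,0,0,0.48,0.4],[0,0,0,0,0,0.6,0.4],[0,0,0,0,0,0.72,0.4],[0,0,0,0,0,0.84,0.4],[0,0,0,0,0,0.84,0.4],[0,0,0,0,0,0.84,0.4]]]' 30
cat > m.py <<'E'
import sys
from h import *
from workcell import sensors
o=sensors.get_obs();print(Ro.from_quat(o['ee_rot']).as_matrix()[:,0],o['joint_pos'][6])
im=imaging.camera('top');t=tubes(im).astype(int)
for nm,a in zip(('left','right'),(t[30:100],t[190:280])):
    b=np.median(a[:,:,0],0);g=np.median(a[:,:,1],0) # blue: white high, green low
    print(nm,'blue/10px',(b[60:720:10]).astype(int).tolist())
cv2.imwrite(sys.argv[1],t.astype(np.uint8))
L,R,P=geom();print('dR',delta([*R,.085],o))
E
python3 m.py pics/t1.png
```

```text
clock: 4.05
position: [0.4812, 0.1749, 0.0864]
ee_rot: [0.347, 0.938, 0.001, 0.0]
ft_force: [-5.8, -0.3, 17.1]
grip_width: 0.387
grasp_force: 30.4
[-7.59699066e-01  6.50274802e-01  1.06586830e-04] 0.5231610890685509
left blue/10px [144, 154, 157, 138, 96, 56, 36, 26, 29, 32, 31, 31, 27, 29, 31, 28, 31, 32, 32, 32, 33, 34, 35, 35, 37, 58, 82, 99, 102, 103, 103, 106, 107, 107, 106, 105, 99, 84, 61, 39, 30, 29, 29, 30, 32, 30, 31, 32, 29, 31, 27, 28, 29, 24, 29, 29, 33, 27, 27, 27, 33, 52, 75, 87, 79, 58]
right blue/10px [155, 138, 108, 69, 41, 31, 31, 34, 37, 33, 32, 33, 37, 38, 36, 35, 35, 34, 33, 35, 35, 34, 32, 33, 32, 35, 35, 33, 33, 33, 34, 35, 31, 33, 33, 31, 32, 32, 33, 44, 65, 74, 71, 67, 83, 95, 101, 99, 102, 101, 101, 93, 79, 53, 39, 33, 30, 30, 33, 51, 80, 109, 119, 111, 89, 77]
dR [-0.12231301 -0.11868102  0.0010358 ]
```

The left bubble is centred to within about 1.5 mm. Next: release, rise and go to the right screw.

```bash
python3 -m inch '[[[0,0,0,0,0,0,-0.3],[0,0,0,0,0,0,-1],[0,0,0,0,0,0,-1],[0,0,-0.05,0,0,0,-1],[-0.03,-0.03,-0.07,0,0,0,-1],[-0.06,-0.06,-0.07,0,0,0,-1],[-0.09,-0.09,-0.07,0,0,0,-1],[-0.122,-0.118,-0.07,0,0,0,-1],[-0.122,-0.118,-0.07,0,0,0,-1],[-0.122,-0.118,-0.07,0,0,0,-1]]]' 30
python3 - <<'E'
from h import *
from workcell import sensors
o=sensors.get_obs();L,R,P=geom();print(delta([*R,.085],o),o['joint_pos'])
im=imaging.camera('wrist');k=imaging.calibration('wrist')
T=np.array(k['tool_from_camera']);Rt=Ro.from_quat(o['ee_rot']).as_matrix()
q=np.linalg.inv(T)@np.r_[Rt.T@(np.array([*R,.092])-o['position']),1]
u=cv2.projectPoints(q[None,:3],np.zeros(3),np.zeros(3),np.array(k['mtx']),np.array(k['D']))[0].ravel().astype(int);print(u)
cv2.drawMarker(im,tuple(int(i) for i in u),(0,0,255),0,10)
w=cv2.resize(im[u[1]-60:u[1]+60,u[0]-80:u[0]+80],(780,585),interpolation=cv2.INTER_CUBIC)
cv2.imwrite('pics/w2.png',w)
E
```

```text
clock: 5.1
position: [0.4962, 0.0041, 0.1543]
ee_rot: [0.348, 0.938, -0.0, -0.0]
ft_force: [0.7, 0.8, -0.3]
grip_width: 0.998
grasp_force: 0.0
[0.00010272 0.00125639 0.06931842] [-0.594312    0.12702324  0.53228553  1.9376184  -0.0724731   1.09569127
  0.82835421]
[259 215]
```

View pics/w2.png

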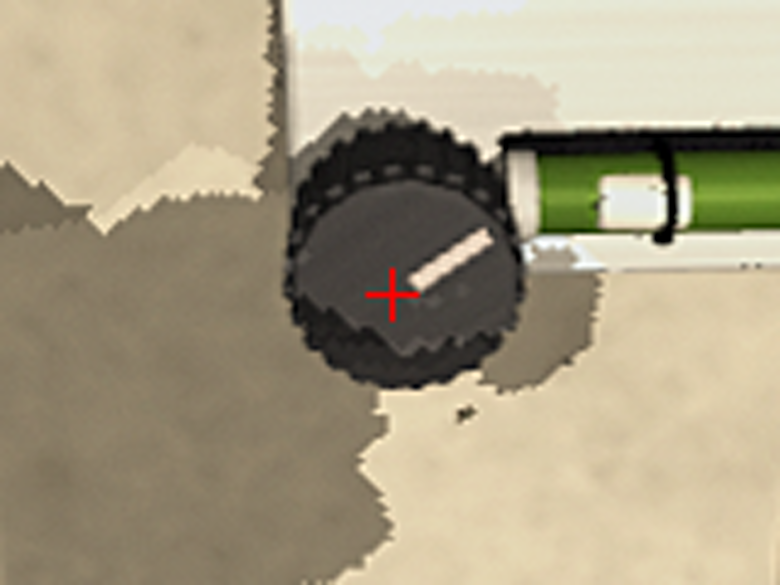

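The disc centre is at (407,280) and the cross at (392,295), so the same 2 mm offset along tool y. I'll correct for half of it and grip.

```bash
python3 -m inch '[[[0.001,0.0025,0.03,0,0,0,-1],[0.001,0.0025,0.055,0,0,0,-1],[0.001,0.0025,0.069,0,0,0,-1],[0.001,0.0025,0.069,0,0,0,-0.4],[0.001,0.0025,0.069,0,0,0,0.1],[0.001,0.0025,0.069,0,0,0,0.4],[0.001,0.0025,0.069,0,0,0,0.4],[0.001,0.0025,0.069,0,0,0,0.4],[0.001,0.0025,0.069,0,0,0,0.4],[0.001,0.0025,0.069,0,0,0,0.4]]]' 30
```

```text
clock: 6.15
position: [0.4971, 0.0066, 0.0866]
ee_rot: [0.347, 0.938, -0.0, 0.0]
ft_force: [-5.5, -3.8, 8.9]
grip_width: 0.388
grasp_force: 30.4
```

```bash
python3 -m inch '[[[0,0,0,0,0,-0.13,0.4],[0,0,0,0,0,-0.26,0.4],[0,0,0,0,0,-0.39,0.4],[0,0,0,0,0,-0.52,0.4],[0,0,0,0,0,-0.65,0.4],[0,0,0,0,0,-0.78,0.4],[0,0,0,0,0,-0.91,0.4],[0,0,0,0,0,-0.91,0.4],[0,0,0,0,0,-0.91,0.4]]]' 30
python3 m.py pics/t2.png
```

```text
clock: 7.05
position: [0.4965, 0.006, 0.0857]
ee_rot: [-0.1, 0.995, -0.0, -0.001]
ft_force: [-3.6, -5.6, 0.1]
grip_width: 0.387
grasp_force: 29.9
[-0.97988395 -0.19956369  0.00133019] 1.7570162042304311
left blue/10px [120, 134, 134, 118, 85, 50, 34, 33, 33, 35, 31, 32, 33, 33, 31, 31, 34, 32, 35, 35, 37, 37, 37, 38, 49, 77, 111, 130, 138, 139, 138, 137, 138, 139, 137, 139, 130, 107, 74, 43, 36, 36, 34, 36, 38, 35, 35, 38, 35, 36, 37, 37, 36, 34, 35, 33, 32, 35, 35, 37, 40, 60, 85, 99, 100, 90]
right blue/10px [95, 96, 96, 97, 96, 97, 97, 96, 95, 92, 92, 83, 72, 70, 68, 71, 75, 83, 91, 95, 97, 96, 96, 96, 96, 96, 95, 96, 93, 89, 85, 79, 81, 85, 92, 97, 99, 99, 98, 98, 99, 100, 99, 99, 100, 98, 97, 98, 98, 98, 98, 97, 95, 97, 98, 96, 95, 97, 97, 94, 93, 93, 92, 93, 91, 91]
dR [-0.00024039 -0.00093732  0.00073625]
```

Right tube is hidden by the gripper, so I'll release, rise, move aside and look.

```bash
python3 -m inch '[[[0,0,0,0,0,0,-0.3],[0,0,0,0,0,0,-1],[0,0,0,0,0,0,-1],[0,0,-0.05,0,0,0,-1],[0,-0.04,-0.08,0,0,0,-1],[0,-0.08,-0.08,0,0,0,-1],[0,-0.12,-0.08,0,0,0,-1],[0,-0.16,-0.08,0,0,0,-1],[0,-0.18,-0.08,0,0,0,-1],[0,-0.18,-0.08,0,0,0,-1]]]'
python3 m.py pics/t3.png
```

```text
clock: 8.1
position: [0.5332, -0.1723, 0.1657]
ee_rot: [-0.099, 0.995, -0.001, 0.0]
ft_force: [0.1, -1.1, 0.8]
grip_width: 1.0
grasp_force: 0.0
[-9.80510661e-01 -1.96465854e-01 -1.11939444e-04] 2.12356911104776
left blue/10px [138, 149, 147, 126, 86, 49, 37, 34, 34, 34, 36, 36, 31, 33, 37, 37, 35, 35, 37, 39, 37, 38, 37, 40, 50, 84, 122, 142, 149, 150, 150, 150, 150, 149, 150, 148, 140, 116, 78, 47, 37, 35, 34, 36, 38, 40, 38, 35, 33, 33, 35, 37, 37, 32, 36, 38, 37, 36, 36, 34, 41, 60, 85, 98, 98, 93]
right blue/10px [151, 141, 114, 77, 48, 37, 36, 34, 33, 36, 35, 35, 35, 37, 38, 33, 33, 37, 40, 39, 36, 37, 37, 36, 37, 54, 91, 124, 142, 146, 146, 142, 142, 142, 142, 143, 142, 132, 104, 70, 46, 37, 36, 39, 40, 36, 36, 34, 33, 37, 35, 32, 33, 36, 34, 33, 36, 35, 38, 45, 72, 106, 124, 114, 93, 78]
dR [0.00072422 0.18122493 0.08037584]
```

View pics/t3.png

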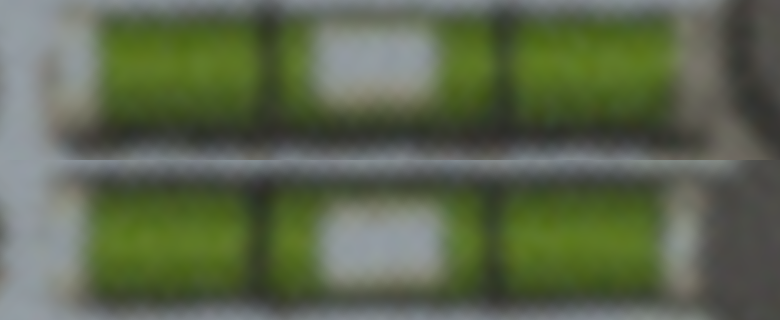

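Both bubbles lie clearly between their lines. Left: bubble 312–440, lines 268 and 507. Right: bubble 318–445, lines 258 and 490. The arm is clear, so I'm handing in.

```bash
python3 -c "
from workcell import order,spotter,imaging
imaging.camera('top');print(spotter.look_for('dish','top')[:1]);print(order.hand_in())"
```

```text
[{'pixel': [228.6, 218.6], 'conf': 0.58}]
the job is handed in; nothing more can be done
None
```

Both screws are turned and both bubbles lie wholly between their black lines; the dish is where it was, the gripper is clear, and the job was handed in after about 8 s of robot time.

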